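# Put the sorted stream samples into their stands

### The job

Put away the four sample vials that have coloured caps: stand each one upright in the stand of the same colour as its cap, wide vials in the wide stands and slim vials in the slim stands. Set them down, do not drop or tip them. Leave the two white-capped vials standing where they are.

Things in the scene. Friction and masses are not known exactly. Their poses are not given: they have to be found in the camera images.
- blue_wide: Wide closed sample vial with a blue cap and a paper label, loose, standing upright on the bench (z = 0): glass body 40 mm across and 45 mm high under a screw cap 42 mm across and 15 mm high, 60 mm tall in all, about 90 g. Origin: centre of its underside, z up its axis; round, so its yaw means nothing.
- blue_slim: Slim closed sample vial with a blue cap and a paper label, loose, standing upright on the bench (z = 0): glass body 20 mm across and 55 mm high under a screw cap 22 mm across and 15 mm high, 70 mm tall in all, about 35 g. Origin: centre of its underside, z up its axis; round, so its yaw means nothing.
- yellow_wide: Wide closed sample vial with a yellow cap and a paper label, loose, standing upright on the bench (z = 0): glass body 40 mm across and 45 mm high under a screw cap 42 mm across and 15 mm high, 60 mm tall in all, about 90 g. Origin: centre of its underside, z up its axis; round, so its yaw means nothing.
- yellow_slim: Slim closed sample vial with a yellow cap and a paper label, loose, standing upright on the bench (z = 0): glass body 20 mm across and 55 mm high under a screw cap 22 mm across and 15 mm high, 70 mm tall in all, about 35 g. Origin: centre of its underside, z up its axis; round, so its yaw means nothing.
- white_wide: Wide closed sample vial with a white cap and a paper label, loose, standing upright on the bench (z = 0): glass body 40 mm across and 45 mm high under a screw cap 42 mm across and 15 mm high, 60 mm tall in all, about 90 g. Origin: centre of its underside, z up its axis; round, so its yaw means nothing. It is empty and stays where it is.
- white_slim: Slim closed sample vial with a white cap and a paper label, loose, standing upright on the bench (z = 0): glass body 20 mm across and 55 mm high under a screw cap 22 mm across and 15 mm high, 70 mm tall in all, about 35 g. Origin: centre of its underside, z up its axis; round, so its yaw means nothing. It is empty and stays where it is.
- blue_wide_stand: Wide blue vial stand, fixed to the bench: a shallow round open-topped cup, 66 mm across outside, 60 mm inside, 16 mm high over all, walls 3 mm, inner floor 4 mm above its underside. Origin: centre of its underside. Any vial, stand or unlisted thing has its centre at least 70 mm from the next one's; unlisted things among them are below 30 mm tall.
- blue_slim_stand: Slim blue vial stand, fixed to the bench: a shallow round open-topped cup, 44 mm across outside, 38 mm inside, 16 mm high over all, walls 3 mm, inner floor 4 mm above its underside. Origin: centre of its underside. Any vial, stand or unlisted thing has its centre at least 70 mm from the next one's; unlisted things among them are below 30 mm tall.
- yellow_wide_stand: Wide yellow vial stand, fixed to the bench: a shallow round open-topped cup, 66 mm across outside, 60 mm inside, 16 mm high over all, walls 3 mm, inner floor 4 mm above its underside. Origin: centre of its underside. Any vial, stand or unlisted thing has its centre at least 70 mm from the next one's; unlisted things among them are below 30 mm tall.
- yellow_slim_stand: Slim yellow vial stand, fixed to the bench: a shallow round open-topped cup, 44 mm across outside, 38 mm inside, 16 mm high over all, walls 3 mm, inner floor 4 mm above its underside. Origin: centre of its underside. Any vial, stand or unlisted thing has its centre at least 70 mm from the next one's; unlisted things among them are below 30 mm tall.
Mind the look-alikes: they are no part of the job. What is shaped like the blue_wide but black is not meant. What is shaped like the yellow_wide but red is not meant.

How it is judged:
At the end, for the whole second after the job is handed in: Each colour-capped vial is in the stand of its colour and size: axis within 12.5 mm of the stand's, foot 1 to 9 mm above the stand's underside, within 0.12 rad of upright, at rest, released; both white-capped vials upright (0.12 rad) and within 20 mm of their start (horizontal distance between blue_wide and blue_wide_stand below 0.0125 m and z of blue_wide in the frame of blue_wide_stand between 0.001 and 0.009 m and angle between each of blue_wide, blue_slim, yellow_wide, yellow_slim, white_wide, white_slim's own z axis and vertical below 0.12 rad and linear speed of each of blue_wide, blue_slim, yellow_wide, yellow_slim below 0.04 m/s and angular speed of each of blue_wide, blue_slim, yellow_wide, yellow_slim below 1 rad/s and horizontal distance between blue_slim and blue_slim_stand below 0.0125 m and z of blue_slim in the frame of blue_slim_stand between 0.001 and 0.009 m and horizontal distance between yellow_wide and yellow_wide_stand below 0.0125 m and z of yellow_wide in the frame of yellow_wide_stand between 0.001 and 0.009 m and horizontal distance between yellow_slim and yellow_slim_stand below 0.0125 m and z of yellow_slim in the frame of yellow_slim_stand between 0.001 and 0.009 m and distance of each of white_wide, white_slim from where it was at the start of the episode below 0.02 m); the robot touches nothing.
It fails at once if a coloured-cap vial dropped or flung (faster than 0.6 m/s with no finger on it) ((contact force between the fingers and blue_wide below 0.02 N and linear speed of blue_wide above 0.6 m/s) or (contact force between the fingers and blue_slim below 0.02 N and linear speed of blue_slim above 0.6 m/s) or (contact force between the fingers and yellow_wide below 0.02 N and linear speed of yellow_wide above 0.6 m/s) or (contact force between the fingers and yellow_slim below 0.02 N and linear speed of yellow_slim above 0.6 m/s)).
It fails at once if a coloured-cap vial tipped past 50 degrees (angle between any of blue_wide, blue_slim, yellow_wide, yellow_slim's own z axis and vertical above 0.87 rad).
It fails at once if a white-capped vial shifted more than 20 mm or tipped (distance of any of white_wide, white_slim from where it was at the start of the episode above 0.02 m or angle between any of white_wide, white_slim's own z axis and vertical above 0.35 rad).
It also fails if it takes over 115 s, if anything falls off the work surface, if the arm or the gripper's body presses on something with over 40 N, if the wrist force passes 120 N, or if a joint passes its speed limit or range.

### The arm

A 7-joint arm with a two-finger parallel gripper is mounted at the origin on the work surface. World frame = base frame: x ahead of the robot, y to its left, z up, the work surface at z = 0. Lengths are in m, angles in rad, forces in N, time in s.
With the tool pointing down it reaches from about 0.4 to 0.875 m from the base axis. Payload 6.5 kg.
Tool frame: the origin (TCP) lies on the centre line of the jaws, within the pads' length; the fingertips stand 8 mm ahead of it and the grasp point (between the pads) lies 11 mm behind it; z points along the fingers, y is the line along which they close (so a half turn about z gives the same grasp; the last joint's range is limited). The gripper opens to 85 mm and grips with 20 to 120 N. Pads are 22 mm wide; open, the fingers measure 114 mm over their backs; the gripper's body (76 mm by 85 mm) begins 54 mm behind the grasp point. The pads swing forward as they close: fully open they stand 13 mm farther back than shut.
Start: joints at [1.055, 0.536, -0.004, 1.538, 0.003, 1.067, -0.071], TCP at [0.283, -0.585, 0.239] pointing down, gripper open.
Joint ranges: [-2.7, 2.7], [-0.37, 2.16], [-1.27, 1.26], [0.24, 2.4], [-1.31, 4.45], [0.19, 1.91], [-2.76, 2.76]. Speed limits (rad/s): [2.39, 2.39, 3.14, 3.14, 3.14, 3.14, 3.14].

### API

Orientations are given as a unit quaternion [x, y, z, w].
In Python, from rig import ctrl, imaging gives the robot as it stands.
- The arm moves only by the tool play_rows, never from a script. Its argument "deltas" is a list of rows, each an object with "translation": the shift along the tool's x, y, z in m, a list of three; "roll": the turn about the tool's z in rad. In form: [{"translation": [dx, dy, dz], "roll": roll}, ...]. A call has exactly 10 rows; each row is the pose to reach, as a shift and turn from the pose commanded when the call began, along the tool's axes at that moment; what a row does not reach only later rows make up. A row lasts 1/8 s, in which the tool goes at most 62.5 mm and 10.7 degrees, less where a joint would pass 70% of its speed; a pose out of reach is approached as far as the arm can. A call with a gripper value outside its range is refused whole. "fingers" is the opening, from 0 (shut) to 1 (fully open), set as the call begins (left out, the last holds). The fingers move at their own pace and stop on an object; "grip_force" is the grip in N (left out, the last holds). Time passes only in rows, so rows that repeat a pose let the fingers close, or fill a call up. It gives the time, the measured TCP pose, the force, the opening and the grip force at its end, in the units of the state.
- ctrl.get_state(): the state, without advancing time (a new reading comes with each control period).
- imaging.read_camera(name): name is "side" or "top"; returns the picture (400x640x3 uint8, red, green, blue); there is no depth.
- imaging.camera_model(name): a dict with "fx", "fy", "cx", "cy" (pixels), "D" ([k1, k2, p1, p2, k3] as OpenCV has them; the pictures are not rectified), "extrinsics" (4x4, takes a point from world to camera coordinates). Camera axes: x right, y up, looking along -z (the intrinsics and any distortion apply to the point x, -y, -z); pixel columns grow to the right and rows downward; lengths in m; the calibration is good to about 2 mm. A picture is of the moment at which its call begins. camera_model takes no time and is no camera call.
- ctrl.finish_job(): hands the job in; it is judged then, once.
The state is a dict: "clock": time; "joints": joint angles; "qd": joint speeds; "effort": joint torques, N m; "tool_pos": TCP position; "orientation": TCP orientation; "contact_force": force on the tool from outside, world axes, zero at the start; "moment": the same for the moment, N m; "opening": opening from 0.0 (shut) to 1.0 (fully open); "grasp_force": force on a finger pad.
Only numpy, scipy, OpenCV 4.12 (cv2) and the standard library are available. Lean on these libraries where they do the work, as an engineer would, in place of code of your own. Each camera call takes 0.05 s, during which the arm holds its last target. There are 200 camera calls.

## Working session

There is one attempt and no reset: what is moved stays moved. The work goes in short steps, Python scripts to look and compute and a tool call to move; the robot and the scene stay as the last step left them, time stands still between calls to the robot, and variables do not carry over. Pictures are saved under pics/ and viewed, at most 14 in all, crops included, and the job is handed in when it is done.

Besides the shell and the picture viewer there is one more tool, called after "Emit:" as name(argument=value, ...) on one line, values as JSON. play_rows: Moves the arm, as the interface text tells. Its arguments: {"type":"object","properties":{"deltas":{"type":"array"},"fingers":{"type":"number"},"grip_force":{"type":"number"}},"required":["deltas"]}

```bash
ls; mkdir -p pics
python3 - <<'E'
from rig import ctrl, imaging
import cv2,json
for n in("side","top"):
    im=imaging.read_camera(n); cv2.imwrite(f"pics/{n}0.png",im[:,:,::-1])
    m=imaging.camera_model(n); print(n,m)
s=ctrl.get_state(); print({k:s[k] for k in("clock","tool_pos","orientation","opening")})
E
```

```text
pics
side {'fx': 441.36163466946016, 'fy': 441.36163466946016, 'cx': 325.6900350054386, 'cy': 200.44991111670805, 'D': array([-0.10673167,  0.        ,  0.        ,  0.        ,  0.        ]), 'extrinsics': array([[ 0.98816637, -0.152839  , -0.01294049, -0.55055009],
       [ 0.1170475 ,  0.69684877,  0.70760276, -0.08822137],
       [-0.09913173, -0.70074391,  0.70649195, -0.82459126],
       [ 0.        ,  0.        ,  0.        ,  1.        ]])}
top {'fx': 458.68901486813843, 'fy': 458.68901486813843, 'cx': 319.0146890218456, 'cy': 198.24311725942792, 'D': array([-0.09412888,  0.        ,  0.        ,  0.        ,  0.        ]), 'extrinsics': array([[ 0.0262205 , -0.99955472, -0.0142425 , -0.02100043],
       [ 0.98760721,  0.02369643,  0.15514662, -0.53959706],
       [-0.15474004, -0.01813402,  0.98778878, -0.87897852],
       [ 0.        ,  0.        ,  0.        ,  1.        ]])}
{'clock': 0.1, 'tool_pos': array([ 0.28237333, -0.58485613,  0.23850127]), 'orientation': array([ 9.74808431e-01,  2.23042389e-01, -2.15883565e-04, -7.54210883e-04]), 'opening': 0.9967384316691863}
```

View pics/top0.png

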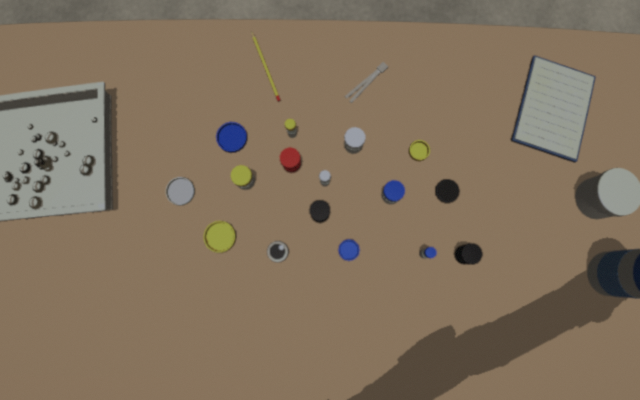

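View pics/side0.png

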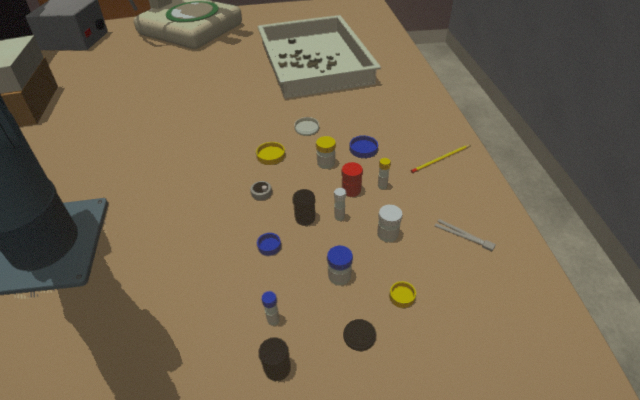

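The top view shows these, in pixels:
- **Caps:** blue caps at (394,190) wide and (430,252) slim. Yellow caps at (241,175) wide and (290,125) slim. White caps at (355,138) wide and (325,176) slim.
- **Stands:** blue cups at (232,137) wide and (349,250) slim. Yellow cups at (220,237) wide and (419,150) slim.
- **Look-alikes:** red at (290,158), black at (320,210) and (470,254), plus a black disc, a white cup and a small dish.

In the side view the caps sit on clear bodies and the stands are flat rings, which confirms the assignment. Next I triangulate the filled outlines from both views.

```bash
cat > vis.py <<'E'
import cv2, numpy as np
from rig import ctrl, imaging
def ray(n,p):
    m=imaging.camera_model(n); K=np.array([[m['fx'],0,m['cx']],[0,m['fy'],m['cy']],[0,0,1.]])
    u=cv2.undistortPoints(np.array([[p]],float),K,m['D'])[0,0]
    R=m['extrinsics'][:3,:3];t=m['extrinsics'][:3,3]
    d=R.T@np.array([u[0],-u[1],-1]); return -R.T@t, d/np.linalg.norm(d)
def blobs(n,im):
    hsv=cv2.cvtColor(im,cv2.COLOR_RGB2HSV); out=[]
    for c,lo,hi in(("blue",(112,150,60),(128,255,255)),("yellow",(25,140,80),(36,255,255)),("white",(0,0,125),(180,60,255))):
        mk=cv2.morphologyEx(cv2.inRange(hsv,lo,hi),cv2.MORPH_CLOSE,np.ones((3,3)))
        for k in cv2.findContours(mk,cv2.RETR_EXTERNAL,cv2.CHAIN_APPROX_NONE)[0]:
            k=cv2.convexHull(k); M=cv2.moments(k)
            if 40<M['m00']<1500: out.append((c,(M['m10']/M['m00'],M['m01']/M['m00']),M['m00']))
    return out
def tri(p,q):
    (a,u),(b,v)=ray('top',p),ray('side',q)
    s=np.linalg.lstsq(np.c_[u,-v],b-a,rcond=None)[0]
    x,y=a+s[0]*u,b+s[1]*v; return (x+y)/2,np.linalg.norm(x-y)
def onplane(n,p,z):
    a,u=ray(n,p); return (a+u*(z-a[2])/u[2])[:2]
def pairs():
    T=blobs('top',imaging.read_camera('top'));S=blobs('side',imaging.read_camera('side'))
    for c,p,A in T:
        for d,q,B in S:
            if c==d:
                X,g=tri(p,q)
                if g<.012 and -.02<X[2]<.1: print(c,np.round(p),A,np.round(q),B,'xyz mm',np.round(X*1000,1),'gap',round(g*1000,1))
if __name__=="__main__": pairs()
E
python3 vis.py
python3 - <<'E'
import cv2
im=cv2.imread('pics/side0.png')[110:350,230:450]
cv2.imwrite('pics/crop.png',cv2.resize(im,None,fx=2.5,fy=2.5,interpolation=cv2.INTER_CUBIC))
E
```

```text
blue [430. 252.] 67.5 [268. 297.] 91.0 xyz mm [ 436.  -223.9   66. ] gap 0.9
blue [349. 249.] 260.0 [269. 244.] 174.0 xyz mm [440.5 -70.1   7. ] gap 0.9
blue [394. 190.] 286.0 [339. 255.] 333.0 xyz mm [ 556.9 -155.    56.4] gap 0.2
blue [231. 137.] 617.0 [363. 146.] 221.5 xyz mm [673.5 184.6   8.4] gap 0.4
yellow [219. 236.] 686.5 [270. 151.] 378.5 xyz mm [459.7 196.1  14.3] gap 0.8
yellow [241. 175.] 272.0 [325. 142.] 166.0 xyz mm [579.9 148.7  60.5] gap 0.2
yellow [419. 150.] 268.5 [403. 292.] 445.0 xyz mm [ 653.2 -215.3   12.8] gap 0.9
yellow [290. 124.] 63.5 [384. 161.] 47.0 xyz mm [684.8  54.3  69.6] gap 1.3
white [276. 252.] 317.0 [260. 188.] 182.5 xyz mm [432.1  77.   14.4] gap 0.4
white [178. 190.] 602.5 [306. 125.] 301.5 xyz mm [554.5 291.4   6.7] gap 1.2
white [324. 175.] 104.5 [339. 191.] 66.5 xyz mm [582.2 -16.6  68.6] gap 1.4
white [355. 136.] 336.0 [390. 212.] 296.0 xyz mm [664.8 -76.   59.3] gap 1.1
white [365.  82.] 429.0 [464. 233.] 392.5 xyz mm [ 806.9 -101.5    2.2] gap 1.5
```

View pics/crop.png

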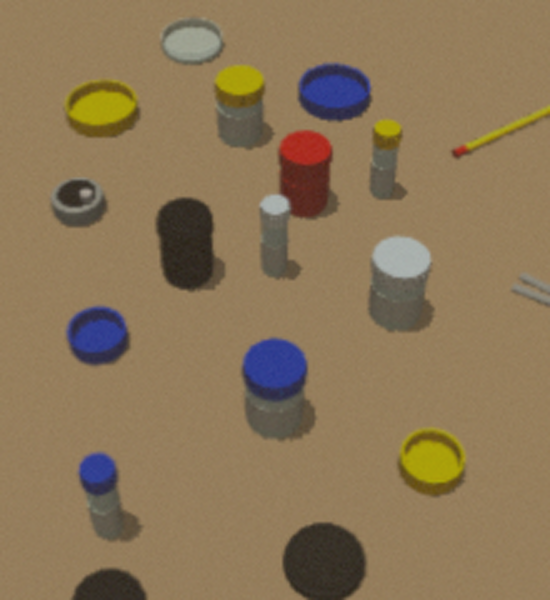

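Crop check: the blue and yellow caps on clear bodies at crop (98,475), (275,370), (240,90) and (387,135) are the four vials. The all-red and all-black ones are decoys, and both yellow and both blue rings are clear. The measured heights agree with the text (cap centres about 56–68 mm, stands about 8–14 mm). I start with blue_slim, turning the tool to yaw 0 so that tool x, y, z lie along world x, −y, −z.

Emit:
play_rows(deltas=[{"translation": [0.03, -0.026, 0.005], "roll": 0.05}, {"translation": [0.065, -0.057, 0.015], "roll": 0.1}, {"translation": [0.1, -0.088, 0.025], "roll": 0.15}, {"translation": [0.135, -0.118, 0.035], "roll": 0.2}, {"translation": [0.17, -0.149, 0.045], "roll": 0.26}, {"translation": [0.205, -0.18, 0.056], "roll": 0.32}, {"translation": [0.24, -0.21, 0.068], "roll": 0.38}, {"translation": [0.27, -0.236, 0.08], "roll": 0.43}, {"translation": [0.295, -0.258, 0.0885], "roll": 0.45}, {"translation": [0.295, -0.258, 0.0885], "roll": 0.45}], fingers=0.5, grip_force=30)

```text
clock: 1.45
tool_pos: [0.4368, -0.2217, 0.1502]
orientation: [1.0, 0.002, -0.0, -0.001]
contact_force: [-0.0, -0.8, -0.3]
opening: 0.503
grasp_force: 0.0
```

Emit:
play_rows(deltas=[{"translation": [0, 0.002, 0.01]}, {"translation": [0, 0.002, 0.025]}, {"translation": [0, 0.002, 0.04]}, {"translation": [0, 0.002, 0.055]}, {"translation": [0, 0.002, 0.07]}, {"translation": [0, 0.002, 0.084]}, {"translation": [0, 0.002, 0.095]}, {"translation": [0, 0.002, 0.104]}, {"translation": [0, 0.002, 0.104]}, {"translation": [0, 0.002, 0.104]}])

```text
schema error: expected keys translation, roll
```

Run:
```python
from rig import imaging
import cv2
im=imaging.read_camera("side")[200:400,180:400]; cv2.imwrite("pics/g1.png",cv2.resize(im,None,fx=2.5,fy=2.5)[:,:,::-1])
```

```text
(no output)
```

View pics/g1.png

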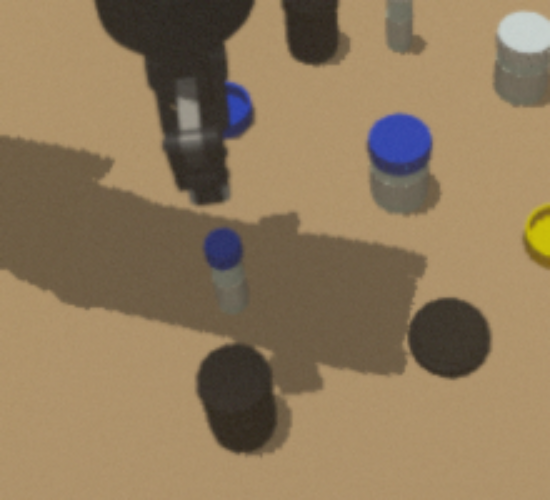

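The move was refused because roll must be given in every row. The crop shows the gripper above and behind the untouched blue slim vial (crop 223,245), aligned with it. I descend now.

Emit:
play_rows(deltas=[{"translation": [0, 0.002, 0.01], "roll": 0}, {"translation": [0, 0.002, 0.025], "roll": 0}, {"translation": [0, 0.002, 0.04], "roll": 0}, {"translation": [0, 0.002, 0.055], "roll": 0}, {"translation": [0, 0.002, 0.07], "roll": 0}, {"translation": [0, 0.002, 0.084], "roll": 0}, {"translation": [0, 0.002, 0.095], "roll": 0}, {"translation": [0, 0.002, 0.104], "roll": 0}, {"translation": [0, 0.002, 0.104], "roll": 0}, {"translation": [0, 0.002, 0.104], "roll": 0}])

```text
clock: 2.75
tool_pos: [0.4363, -0.2268, 0.0471]
orientation: [1.0, -0.0, 0.0, 0.0]
contact_force: [1.0, -0.1, -0.8]
opening: 0.501
grasp_force: 0.0
```

Run:
```python
from rig import imaging
import cv2
im=imaging.read_camera("side")[200:400,180:400]; cv2.imwrite("pics/g2.png",cv2.resize(im,None,fx=2.5,fy=2.5)[:,:,::-1])
```

```text
(no output)
```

View pics/g2.png

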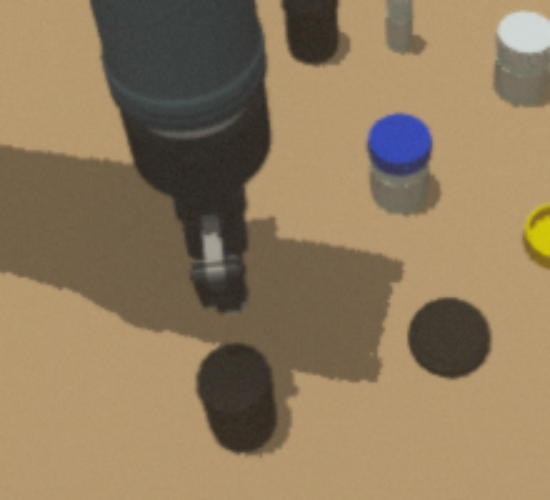

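The vial is hidden between the fingers, with no contact force. I close the gripper.

Emit:
play_rows(deltas=[{"translation": [0, -0.002, 0], "roll": 0}, {"translation": [0, -0.002, 0], "roll": 0}, {"translation": [0, -0.002, 0], "roll": 0}, {"translation": [0, -0.002, 0], "roll": 0}, {"translation": [0, -0.002, 0], "roll": 0}, {"translation": [0, -0.002, -0.003], "roll": 0}, {"translation": [0, -0.002, -0.013], "roll": 0}, {"translation": [0, -0.002, -0.03], "roll": 0}, {"translation": [0, -0.002, -0.045], "roll": 0}, {"translation": [0, -0.002, -0.055], "roll": 0}], fingers=0)

```text
clock: 4.05
tool_pos: [0.4366, -0.225, 0.1033]
orientation: [1.0, -0.0, 0.001, 0.0]
contact_force: [-0.3, -0.3, -0.2]
opening: 0.246
grasp_force: 29.4
```

Emit:
play_rows(deltas=[{"translation": [0, -0.008, 0], "roll": 0}, {"translation": [0.001, -0.025, 0], "roll": 0}, {"translation": [0.002, -0.05, 0], "roll": 0}, {"translation": [0.003, -0.078, 0], "roll": 0}, {"translation": [0.004, -0.105, 0], "roll": 0}, {"translation": [0.004, -0.13, 0], "roll": 0}, {"translation": [0.004, -0.147, 0.005], "roll": 0}, {"translation": [0.004, -0.155, 0.015], "roll": 0}, {"translation": [0.004, -0.155, 0.025], "roll": 0}, {"translation": [0.004, -0.155, 0.028], "roll": 0}])

```text
clock: 5.3
tool_pos: [0.4393, -0.0702, 0.0728]
orientation: [1.0, -0.0, -0.001, 0.0]
contact_force: [0.1, -0.6, -0.1]
opening: 0.243
grasp_force: 29.4
```

Run:
```python
from rig import imaging
import cv2
im=imaging.read_camera("side")[170:330,180:400]; cv2.imwrite("pics/g3.png",cv2.resize(im,None,fx=2.5,fy=2.5)[:,:,::-1])
```

```text
(no output)
```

View pics/g3.png

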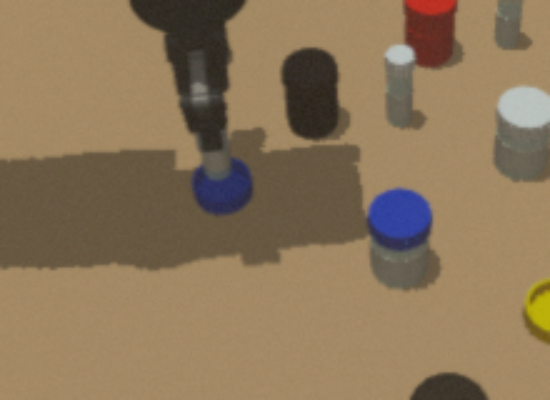

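The vial hangs upright just above the cup (crop 220,178 over 222,188). I set it down.

Emit:
play_rows(deltas=[{"translation": [0.001, 0, 0.004], "roll": 0}, {"translation": [0.001, 0, 0.008], "roll": 0}, {"translation": [0.001, 0, 0.012], "roll": 0}, {"translation": [0.001, 0, 0.015], "roll": 0}, {"translation": [0.001, 0, 0.018], "roll": 0}, {"translation": [0.001, 0, 0.02], "roll": 0}, {"translation": [0.001, 0, 0.021], "roll": 0}, {"translation": [0.001, 0, 0.022], "roll": 0}, {"translation": [0.001, 0, 0.022], "roll": 0}, {"translation": [0.001, 0, 0.022], "roll": 0}])

```text
clock: 6.6
tool_pos: [0.4411, -0.0697, 0.0518]
orientation: [1.0, -0.0, 0.0, 0.0]
contact_force: [1.0, -0.3, -0.3]
opening: 0.249
grasp_force: 29.4
```

Emit:
play_rows(deltas=[{"translation": [0, 0, 0], "roll": 0}, {"translation": [0, 0, 0], "roll": 0}, {"translation": [0, 0, 0], "roll": 0}, {"translation": [0, 0, 0], "roll": 0}, {"translation": [0, 0, -0.005], "roll": 0}, {"translation": [0, 0, -0.02], "roll": 0}, {"translation": [0, 0, -0.04], "roll": 0}, {"translation": [0, 0, -0.065], "roll": 0}, {"translation": [0, 0, -0.085], "roll": 0}, {"translation": [0, 0, -0.1], "roll": 0}], fingers=0.5)

```text
clock: 7.85
tool_pos: [0.4415, -0.0698, 0.1535]
orientation: [1.0, -0.0, 0.001, 0.0]
contact_force: [0.7, 0.6, -0.6]
opening: 0.502
grasp_force: 0.0
```

```bash
python3 vis.py | grep blue
```

```text
blue [393. 185.] 94.5 [339. 255.] 337.0 xyz mm [ 562.2 -154.    56.5] gap 10.4
blue [231. 137.] 617.5 [364. 146.] 224.0 xyz mm [673.9 184.7   8.1] gap 0.3
```

Emit:
play_rows(deltas=[{"translation": [0.012, 0.009, 0], "roll": 0}, {"translation": [0.035, 0.026, 0], "roll": 0}, {"translation": [0.06, 0.044, 0], "roll": 0}, {"translation": [0.085, 0.063, 0], "roll": 0}, {"translation": [0.105, 0.077, 0], "roll": 0}, {"translation": [0.115, 0.085, 0.01], "roll": 0}, {"translation": [0.1155, 0.085, 0.03], "roll": 0}, {"translation": [0.1155, 0.085, 0.05], "roll": 0}, {"translation": [0.1155, 0.085, 0.06], "roll": 0}, {"translation": [0.1155, 0.085, 0.06], "roll": 0}], fingers=0.75)

```text
clock: 9.2
tool_pos: [0.5558, -0.1546, 0.0907]
orientation: [1.0, -0.0, -0.001, -0.0]
contact_force: [-0.0, 0.0, 1.0]
opening: 0.751
grasp_force: 0.0
```

Run:
```python
from rig import imaging
import cv2
im=imaging.read_camera("side")[170:330,180:400]; cv2.imwrite("pics/g4.png",cv2.resize(im,None,fx=2.5,fy=2.5)[:,:,::-1])
```

```text
(no output)
```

View pics/g4.png

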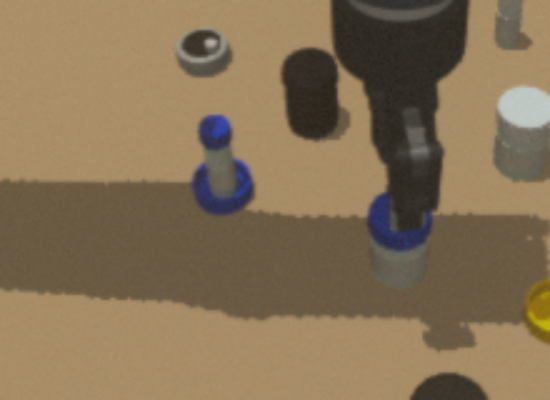

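The blue slim vial stands upright in its cup (crop 215,130 over 222,188). The fingers straddle the blue wide cap (crop 400,215). I descend.

Emit:
play_rows(deltas=[{"translation": [0.001, 0, 0.008], "roll": 0}, {"translation": [0.001, 0, 0.016], "roll": 0}, {"translation": [0.001, 0, 0.024], "roll": 0}, {"translation": [0.001, 0, 0.032], "roll": 0}, {"translation": [0.001, 0, 0.04], "roll": 0}, {"translation": [0.001, 0, 0.047], "roll": 0}, {"translation": [0.001, 0, 0.052], "roll": 0}, {"translation": [0.001, 0, 0.055], "roll": 0}, {"translation": [0.001, 0, 0.055], "roll": 0}, {"translation": [0.001, 0, 0.055], "roll": 0}])

```text
clock: 10.5
tool_pos: [0.5578, -0.1548, 0.037]
orientation: [1.0, -0.0, 0.0, 0.0]
contact_force: [-0.4, 0.6, 0.3]
opening: 0.749
grasp_force: 0.0
```

Emit:
play_rows(deltas=[{"translation": [0, 0, 0], "roll": 0}, {"translation": [0, 0, 0], "roll": 0}, {"translation": [0, 0, 0], "roll": 0}, {"translation": [0, 0, 0], "roll": 0}, {"translation": [0, 0, 0], "roll": 0}, {"translation": [0, 0, -0.004], "roll": 0}, {"translation": [0, 0, -0.016], "roll": 0}, {"translation": [0, 0, -0.036], "roll": 0}, {"translation": [0, 0, -0.055], "roll": 0}, {"translation": [0, 0, -0.07], "roll": 0}], fingers=0, grip_force=35)

```text
clock: 11.75
tool_pos: [0.5582, -0.1549, 0.1088]
orientation: [1.0, -0.0, 0.001, 0.0]
contact_force: [-0.2, 0.1, -0.8]
opening: 0.479
grasp_force: 35.5
```

Emit:
play_rows(deltas=[{"translation": [0, 0, -0.015], "roll": 0}, {"translation": [0.002, -0.008, -0.033], "roll": 0}, {"translation": [0.01, -0.028, -0.045], "roll": 0}, {"translation": [0.025, -0.07, -0.045], "roll": 0}, {"translation": [0.042, -0.122, -0.045], "roll": 0}, {"translation": [0.06, -0.175, -0.045], "roll": 0}, {"translation": [0.078, -0.228, -0.045], "roll": 0}, {"translation": [0.095, -0.278, -0.045], "roll": 0}, {"translation": [0.108, -0.318, -0.045], "roll": 0}, {"translation": [0.115, -0.339, -0.045], "roll": 0}])

```text
clock: 13.0
tool_pos: [0.672, 0.1896, 0.1517]
orientation: [1.0, 0.002, -0.0, -0.001]
contact_force: [0.9, -0.0, -0.9]
opening: 0.48
grasp_force: 35.5
```

Emit:
play_rows(deltas=[{"translation": [0, 0, 0.005], "roll": 0}, {"translation": [0, 0, 0.02], "roll": 0}, {"translation": [0, 0, 0.04], "roll": 0}, {"translation": [0, 0, 0.06], "roll": 0}, {"translation": [0, 0, 0.075], "roll": 0}, {"translation": [0, 0, 0.085], "roll": 0}, {"translation": [0, 0, 0.09], "roll": 0}, {"translation": [0, 0, 0.09], "roll": 0}, {"translation": [0, 0, 0.09], "roll": 0}, {"translation": [0, 0, 0.09], "roll": 0}])

```text
clock: 14.25
tool_pos: [0.6731, 0.1844, 0.0624]
orientation: [1.0, -0.0, 0.001, -0.0]
contact_force: [-0.5, 0.2, -0.9]
opening: 0.48
grasp_force: 35.5
```

Run:
```python
from rig import imaging
import cv2
im=imaging.read_camera("side")[80:240,220:440]; cv2.imwrite("pics/g5.png",cv2.resize(im,None,fx=2.5,fy=2.5)[:,:,::-1])
```

```text
(no output)
```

View pics/g5.png

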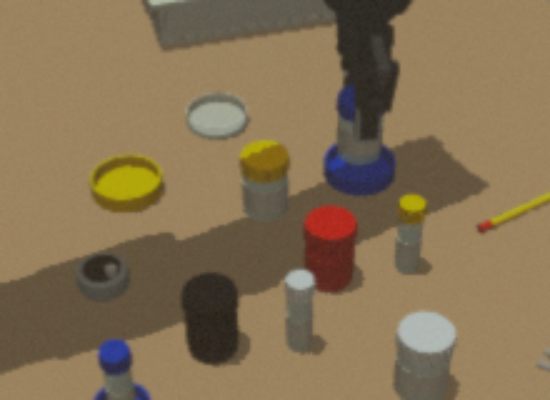

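The blue wide vial hangs centred over the wide blue cup (crop 360,165). I lower it and release.

Emit:
play_rows(deltas=[{"translation": [0, 0, 0.004], "roll": 0}, {"translation": [0, 0, 0.008], "roll": 0}, {"translation": [0, 0, 0.012], "roll": 0}, {"translation": [0, 0, 0.015], "roll": 0}, {"translation": [0, 0, 0.018], "roll": 0}, {"translation": [0, 0, 0.02], "roll": 0}, {"translation": [0, 0, 0.021], "roll": 0}, {"translation": [0, 0, 0.0215], "roll": 0}, {"translation": [0, 0, 0.0215], "roll": 0}, {"translation": [0, 0, 0.0215], "roll": 0}])

```text
clock: 15.55
tool_pos: [0.6731, 0.1841, 0.0412]
orientation: [1.0, -0.0, 0.0, -0.0]
contact_force: [-0.7, -1.7, 4.9]
opening: 0.477
grasp_force: 36.0
```

Emit:
play_rows(deltas=[{"translation": [0, 0, 0], "roll": 0}, {"translation": [0, 0, 0], "roll": 0}, {"translation": [0, 0, 0], "roll": 0}, {"translation": [0, 0, 0], "roll": 0}, {"translation": [0, 0, -0.005], "roll": 0}, {"translation": [0, 0, -0.02], "roll": 0}, {"translation": [0, 0, -0.04], "roll": 0}, {"translation": [0, 0, -0.065], "roll": 0}, {"translation": [0, 0, -0.09], "roll": 0}, {"translation": [0, 0, -0.11], "roll": 0}], fingers=0.75)

```text
clock: 16.8
tool_pos: [0.6734, 0.1844, 0.1531]
orientation: [1.0, -0.0, 0.001, -0.0]
contact_force: [0.6, -0.3, 0.2]
opening: 0.752
grasp_force: 0.0
```

Emit:
play_rows(deltas=[{"translation": [-0.01, 0.004, 0], "roll": 0}, {"translation": [-0.03, 0.012, 0], "roll": 0}, {"translation": [-0.055, 0.021, 0], "roll": 0}, {"translation": [-0.078, 0.03, 0], "roll": 0}, {"translation": [-0.0935, 0.0355, 0], "roll": 0}, {"translation": [-0.0935, 0.0355, 0.01], "roll": 0}, {"translation": [-0.0935, 0.0355, 0.03], "roll": 0}, {"translation": [-0.0935, 0.0355, 0.05], "roll": 0}, {"translation": [-0.0935, 0.0355, 0.06], "roll": 0}, {"translation": [-0.0935, 0.0355, 0.06], "roll": 0}])

```text
clock: 18.05
tool_pos: [0.5786, 0.1486, 0.0891]
orientation: [1.0, -0.0, -0.001, 0.0]
contact_force: [-0.2, 1.1, -0.1]
opening: 0.748
grasp_force: 0.0
```

Run:
```python
from rig import imaging
import cv2
im=imaging.read_camera("side")[80:240,220:440]; cv2.imwrite("pics/g6.png",cv2.resize(im,None,fx=2.5,fy=2.5)[:,:,::-1])
```

```text
(no output)
```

View pics/g6.png

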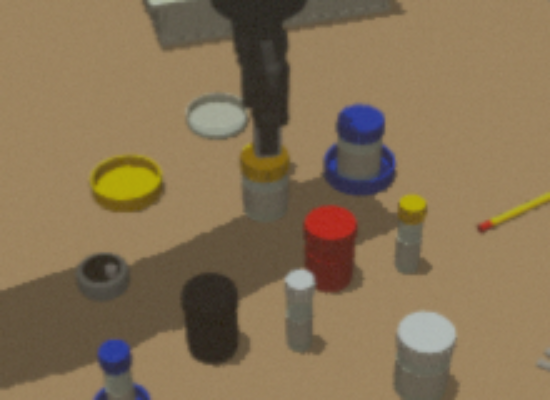

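The blue wide vial stands upright in its cup (crop 360,150). The gripper is centred above the yellow wide cap (crop 265,158). I grasp it.

Emit:
play_rows(deltas=[{"translation": [0.001, 0, 0.008], "roll": 0}, {"translation": [0.001, 0, 0.016], "roll": 0}, {"translation": [0.001, 0, 0.024], "roll": 0}, {"translation": [0.001, 0, 0.032], "roll": 0}, {"translation": [0.001, 0, 0.04], "roll": 0}, {"translation": [0.001, 0, 0.047], "roll": 0}, {"translation": [0.001, 0, 0.051], "roll": 0}, {"translation": [0.001, 0, 0.053], "roll": 0}, {"translation": [0.001, 0, 0.053], "roll": 0}, {"translation": [0.001, 0, 0.053], "roll": 0}])

```text
clock: 19.35
tool_pos: [0.5803, 0.1488, 0.0375]
orientation: [1.0, -0.0, 0.0, -0.0]
contact_force: [-0.2, -0.5, 0.5]
opening: 0.754
grasp_force: 0.0
```

Emit:
play_rows(deltas=[{"translation": [0, 0, 0], "roll": 0}, {"translation": [0, 0, 0], "roll": 0}, {"translation": [0, 0, 0], "roll": 0}, {"translation": [0, 0, 0], "roll": 0}, {"translation": [0, 0, 0], "roll": 0}, {"translation": [0, 0, -0.004], "roll": 0}, {"translation": [0, 0, -0.016], "roll": 0}, {"translation": [0, 0, -0.036], "roll": 0}, {"translation": [0, 0, -0.055], "roll": 0}, {"translation": [0, 0, -0.07], "roll": 0}], fingers=0)

```text
clock: 20.6
tool_pos: [0.5807, 0.1489, 0.1093]
orientation: [1.0, -0.0, 0.001, -0.0]
contact_force: [0.1, 0.3, -0.0]
opening: 0.481
grasp_force: 35.5
```

Emit:
play_rows(deltas=[{"translation": [-0.01, -0.004, 0], "roll": 0}, {"translation": [-0.03, -0.012, 0], "roll": 0}, {"translation": [-0.055, -0.022, 0], "roll": 0}, {"translation": [-0.085, -0.033, 0], "roll": 0}, {"translation": [-0.11, -0.043, 0], "roll": 0}, {"translation": [-0.1205, -0.047, 0.005], "roll": 0}, {"translation": [-0.1205, -0.047, 0.02], "roll": 0}, {"translation": [-0.1205, -0.047, 0.037], "roll": 0}, {"translation": [-0.1205, -0.047, 0.046], "roll": 0}, {"translation": [-0.1205, -0.047, 0.046], "roll": 0}])

```text
clock: 21.85
tool_pos: [0.4594, 0.1951, 0.0601]
orientation: [1.0, -0.0, -0.001, 0.001]
contact_force: [-0.2, -1.0, -0.7]
opening: 0.487
grasp_force: 35.5
```

Run:
```python
from rig import imaging
import cv2
im=imaging.read_camera("side")[80:240,220:440]; cv2.imwrite("pics/g7.png",cv2.resize(im,None,fx=2.5,fy=2.5)[:,:,::-1])
```

```text
(no output)
```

View pics/g7.png

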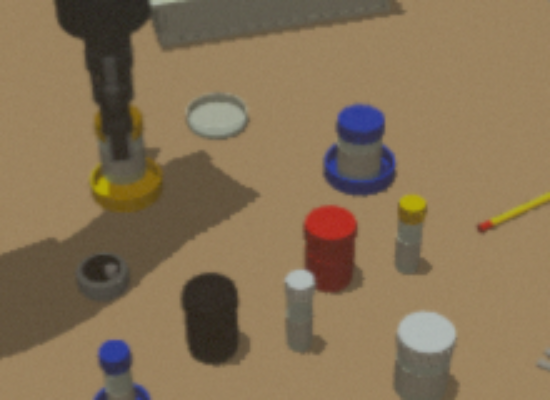

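The yellow wide vial hangs over its cup (crop 125,180). I lower it and release.

Emit:
play_rows(deltas=[{"translation": [0, 0, 0.004], "roll": 0}, {"translation": [0, 0, 0.008], "roll": 0}, {"translation": [0, 0, 0.011], "roll": 0}, {"translation": [0, 0, 0.014], "roll": 0}, {"translation": [0, 0, 0.016], "roll": 0}, {"translation": [0, 0, 0.018], "roll": 0}, {"translation": [0, 0, 0.019], "roll": 0}, {"translation": [0, 0, 0.019], "roll": 0}, {"translation": [0, 0, 0.019], "roll": 0}, {"translation": [0, 0, 0.019], "roll": 0}])

```text
clock: 23.15
tool_pos: [0.4597, 0.1958, 0.0424]
orientation: [1.0, -0.0, 0.0, -0.0]
contact_force: [0.6, -0.3, -0.5]
opening: 0.479
grasp_force: 35.5
```

Emit:
play_rows(deltas=[{"translation": [0, 0, 0], "roll": 0}, {"translation": [0, 0, 0], "roll": 0}, {"translation": [0, 0, 0], "roll": 0}, {"translation": [0, 0, 0], "roll": 0}, {"translation": [0, 0, -0.005], "roll": 0}, {"translation": [0, 0, -0.02], "roll": 0}, {"translation": [0, 0, -0.04], "roll": 0}, {"translation": [0, 0, -0.065], "roll": 0}, {"translation": [0, 0, -0.09], "roll": 0}, {"translation": [0, 0, -0.11], "roll": 0}], fingers=0.75)

```text
clock: 24.4
tool_pos: [0.46, 0.1959, 0.1544]
orientation: [1.0, -0.0, 0.001, -0.0]
contact_force: [1.0, 0.4, 0.3]
opening: 0.753
grasp_force: 0.0
```

Emit:
play_rows(deltas=[{"translation": [0.012, 0.008, 0], "roll": 0}, {"translation": [0.04, 0.025, 0], "roll": 0}, {"translation": [0.075, 0.047, 0], "roll": 0}, {"translation": [0.112, 0.07, 0], "roll": 0}, {"translation": [0.15, 0.094, 0], "roll": 0}, {"translation": [0.185, 0.116, 0], "roll": 0}, {"translation": [0.212, 0.133, 0], "roll": 0}, {"translation": [0.225, 0.1415, 0.01], "roll": 0}, {"translation": [0.225, 0.1415, 0.03], "roll": 0}, {"translation": [0.225, 0.1415, 0.045], "roll": 0}], fingers=0.5)

```text
clock: 25.65
tool_pos: [0.6824, 0.0554, 0.1047]
orientation: [1.0, 0.001, -0.002, -0.0]
contact_force: [-1.1, 0.7, -0.1]
opening: 0.498
grasp_force: 0.0
```

Run:
```python
from rig import imaging
import cv2
im=imaging.read_camera("side")[80:240,220:440]; cv2.imwrite("pics/g8.png",cv2.resize(im,None,fx=2.5,fy=2.5)[:,:,::-1])
```

```text
(no output)
```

View pics/g8.png

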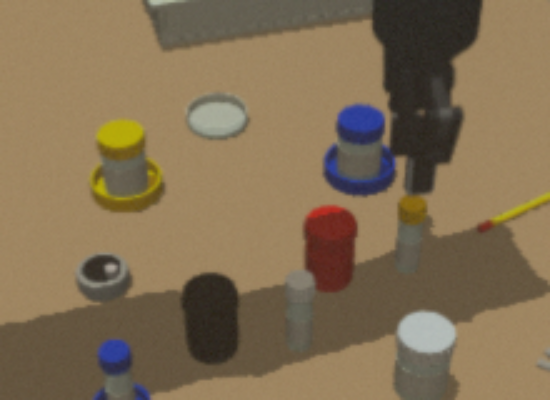

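The yellow wide vial stands upright in its cup (crop 125,165). The gripper is above the yellow slim cap (crop 412,208). I grasp it.

Emit:
play_rows(deltas=[{"translation": [0, 0, 0.006], "roll": 0}, {"translation": [0, 0, 0.014], "roll": 0}, {"translation": [0, 0, 0.023], "roll": 0}, {"translation": [0, 0, 0.032], "roll": 0}, {"translation": [0, 0, 0.041], "roll": 0}, {"translation": [0, 0, 0.05], "roll": 0}, {"translation": [0, 0, 0.057], "roll": 0}, {"translation": [0, 0, 0.0615], "roll": 0}, {"translation": [0, 0, 0.0615], "roll": 0}, {"translation": [0, 0, 0.0615], "roll": 0}])

```text
clock: 26.95
tool_pos: [0.6849, 0.0542, 0.0461]
orientation: [1.0, -0.0, 0.0, -0.0]
contact_force: [-0.4, 0.5, 0.3]
opening: 0.502
grasp_force: 0.0
```

Emit:
play_rows(deltas=[{"translation": [0, 0, 0], "roll": 0}, {"translation": [0, 0, 0], "roll": 0}, {"translation": [0, 0, 0], "roll": 0}, {"translation": [0, 0, 0], "roll": 0}, {"translation": [0, 0, 0], "roll": 0}, {"translation": [0, 0, -0.004], "roll": 0}, {"translation": [0, 0, -0.016], "roll": 0}, {"translation": [0, 0, -0.036], "roll": 0}, {"translation": [0, 0, -0.055], "roll": 0}, {"translation": [0, 0, -0.07], "roll": 0}], fingers=0, grip_force=30)

```text
clock: 28.2
tool_pos: [0.6853, 0.0543, 0.118]
orientation: [1.0, -0.0, 0.001, -0.0]
contact_force: [-0.8, 0.1, -0.3]
opening: 0.247
grasp_force: 29.3
```

Emit:
play_rows(deltas=[{"translation": [0, 0, -0.015], "roll": 0}, {"translation": [-0.001, 0.008, -0.032], "roll": 0}, {"translation": [-0.004, 0.03, -0.04], "roll": 0}, {"translation": [-0.009, 0.07, -0.04], "roll": 0}, {"translation": [-0.014, 0.115, -0.04], "roll": 0}, {"translation": [-0.019, 0.16, -0.04], "roll": 0}, {"translation": [-0.024, 0.205, -0.04], "roll": 0}, {"translation": [-0.029, 0.242, -0.04], "roll": 0}, {"translation": [-0.032, 0.264, -0.04], "roll": 0}, {"translation": [-0.032, 0.2695, -0.04], "roll": 0}])

```text
clock: 29.45
tool_pos: [0.6517, -0.2176, 0.1557]
orientation: [1.0, -0.001, -0.0, 0.0]
contact_force: [0.3, -0.8, -0.1]
opening: 0.251
grasp_force: 29.4
```

Emit:
play_rows(deltas=[{"translation": [0, 0, 0.005], "roll": 0}, {"translation": [0, 0, 0.02], "roll": 0}, {"translation": [0, 0, 0.04], "roll": 0}, {"translation": [0, 0, 0.06], "roll": 0}, {"translation": [0, 0, 0.074], "roll": 0}, {"translation": [0, 0, 0.083], "roll": 0}, {"translation": [0, 0, 0.086], "roll": 0}, {"translation": [0, 0, 0.086], "roll": 0}, {"translation": [0, 0, 0.086], "roll": 0}, {"translation": [0, 0, 0.086], "roll": 0}])

```text
clock: 30.7
tool_pos: [0.6529, -0.2154, 0.0703]
orientation: [1.0, -0.0, 0.0, 0.0]
contact_force: [0.2, 0.4, -0.8]
opening: 0.243
grasp_force: 29.4
```

Run:
```python
from rig import imaging
import cv2
im=imaging.read_camera("side")[180:340,300:520]; cv2.imwrite("pics/g9.png",cv2.resize(im,None,fx=2.5,fy=2.5)[:,:,::-1])
```

```text
(no output)
```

View pics/g9.png

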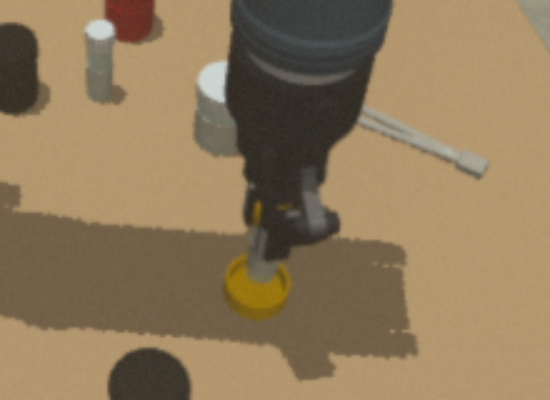

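The yellow slim vial hangs over the slim yellow cup (foot at crop 262,272, cup at 257,285). I lower it and release.

Emit:
play_rows(deltas=[{"translation": [0, 0, 0.004], "roll": 0}, {"translation": [0, 0, 0.008], "roll": 0}, {"translation": [0, 0, 0.011], "roll": 0}, {"translation": [0, 0, 0.014], "roll": 0}, {"translation": [0, 0, 0.016], "roll": 0}, {"translation": [0, 0, 0.018], "roll": 0}, {"translation": [0, 0, 0.0195], "roll": 0}, {"translation": [0, 0, 0.02], "roll": 0}, {"translation": [0, 0, 0.02], "roll": 0}, {"translation": [0, 0, 0.02], "roll": 0}])

```text
clock: 32.0
tool_pos: [0.6529, -0.2153, 0.0502]
orientation: [1.0, -0.0, 0.0, 0.0]
contact_force: [-0.1, 0.3, 3.9]
opening: 0.248
grasp_force: 29.6
```

Emit:
play_rows(deltas=[{"translation": [0, 0, 0], "roll": 0}, {"translation": [0, 0, 0], "roll": 0}, {"translation": [0, 0, 0], "roll": 0}, {"translation": [0, 0, 0], "roll": 0}, {"translation": [0, 0, -0.005], "roll": 0}, {"translation": [0, 0, -0.02], "roll": 0}, {"translation": [0, 0, -0.04], "roll": 0}, {"translation": [0, 0, -0.065], "roll": 0}, {"translation": [0, 0, -0.09], "roll": 0}, {"translation": [0, 0, -0.11], "roll": 0}], fingers=0.5)

```text
clock: 33.25
tool_pos: [0.6533, -0.2155, 0.1626]
orientation: [1.0, -0.0, 0.001, 0.0]
contact_force: [0.8, 0.7, 1.1]
opening: 0.501
grasp_force: 0.0
```

Emit:
play_rows(deltas=[{"translation": [-0.01, 0.01, -0.01], "roll": 0}, {"translation": [-0.03, 0.03, -0.02], "roll": 0}, {"translation": [-0.06, 0.06, -0.03], "roll": 0}, {"translation": [-0.09, 0.09, -0.05], "roll": 0}, {"translation": [-0.12, 0.12, -0.07], "roll": 0}, {"translation": [-0.15, 0.15, -0.09], "roll": 0}, {"translation": [-0.18, 0.18, -0.1], "roll": 0}, {"translation": [-0.21, 0.21, -0.1], "roll": 0}, {"translation": [-0.22, 0.22, -0.1], "roll": 0}, {"translation": [-0.22, 0.22, -0.1], "roll": 0}])

```text
clock: 34.5
tool_pos: [0.4306, -0.4361, 0.2594]
orientation: [1.0, -0.002, -0.001, -0.0]
contact_force: [0.6, 0.1, -0.3]
opening: 0.503
grasp_force: 0.0
```

```bash
python3 vis.py
python3 - <<'E'
from rig import imaging
import cv2
im=imaging.read_camera("side"); cv2.imwrite("pics/end.png",im[:,:,::-1])
E
```

```text
blue [231. 136.] 658.0 [364. 127.] 115.0 xyz mm [663.8 172.6  68.6] gap 12.0
yellow [420. 149.] 315.0 [402. 293.] 395.5 xyz mm [ 653.8 -216.6   12.9] gap 3.1
white [179. 190.] 609.0 [306. 126.] 345.5 xyz mm [554.8 291.8   5. ] gap 1.3
white [324. 175.] 102.5 [339. 203.] 300.0 xyz mm [585.1 -16.5  39.3] gap 7.4
white [355. 136.] 334.5 [389. 222.] 718.5 xyz mm [668.  -77.3  36.1] gap 8.3
white [365.  83.] 435.0 [465. 235.] 478.0 xyz mm [ 809.2 -101.5   -2.4] gap 3.4
```

View pics/end.png

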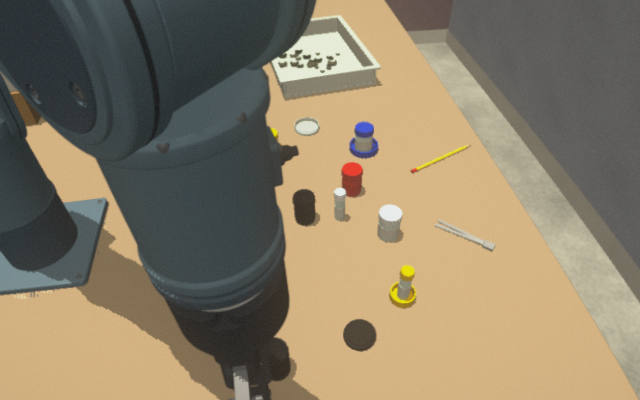

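The yellow slim vial stands upright in its cup (side 404,285), and both white vials are unmoved. The other three were seen upright in their cups earlier, and the gripper is clear. I hand in.

```bash
python3 -c "
from rig import ctrl
print(ctrl.finish_job())"
```

```text
the job is handed in; nothing more can be done
None
```

All four colour-capped vials were set upright in their matching stands, the white-capped vials look unmoved in the final images, and the job was handed in at about 35 s; no score was returned.

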